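# Lock the stethoscope hook post into its desk socket

### The job

Take the hook post out of its white parking block and stand its tapered shank in the brass collet of the grey desk socket. Let go of it, then tap or press it down on its top, firmly but without ramming it, until the collet has gone all the way down and locks. Press only on the post, never on the collet or the grey socket, and leave the bottle, the jar and the tube rack where they are.

Things in the scene. Friction and masses are not known exactly. Their poses are not given: they have to be found in the camera images.
- post: Loose upright hook post, 0.32 to 0.48 kg, 170 mm tall. Origin at its tip (flat lower end), z up its axis. Steel tapered shank: radius 7 mm at the tip, 14 mm at 50 mm; 9 mm radius stem to 122 mm; at 100 mm a bar (radius 4) along the post's x reaches 40 mm each way, ends turned up to 116 mm; black grip barrel, radius 13 mm, 122 to 164 mm; flat blue cap, radius 13 mm, to 170 mm
- post_grip (a point): Middle of the post's black grip barrel (26 mm thick), 146 mm above the tip
- post_top (a point): Centre of the post's flat blue top, 170 mm above the tip
- holder: White parking block, fixed, 80 x 80 x 45 mm, origin at the centre of its underside on the table; a straight round hole of 27 mm, 40 mm deep, holds the post upright and loose: the tip rests 5 mm above the table
- socket: Grey desk socket, fixed, 100 x 100 mm and 60 mm high, origin at the centre of its underside on the table. A 47 mm hole in its top holds the brass collet
- collet_mouth (a point): Centre of the mouth (top) of the brass collet, on the socket's axis. A tapered bush with a rim of radius 22 mm; bore radius 13.6 mm at the mouth, 7.3 mm at 45 mm depth, so the shank goes in about 46 mm before it wedges. The rim stands 9 mm proud of the grey block when the collet is up, 1 mm when all the way down
- collet (a joint): How far the collet is driven into the socket, m: 0 up, 0.008 all the way down on a solid stop (locked); starts at 0 to 0.002. It holds under the post's weight; a push of about 17 N on top of the standing post starts it, rising to about 22 N near the stop; it stays where driven. Over 45 N on the post damages it
- bottle: Amber bottle with white cap, loose, 52 mm across, 125 mm tall, origin at the centre of its underside; leave alone
- jar: White jar of test strips, loose, 52 mm across, 75 mm tall, origin at the centre of its underside; leave alone
- rack: Tube rack, a loose white block of 90 x 130 mm full of capped tubes, 80 mm tall overall, origin at the centre of its underside; leave alone
Things that resemble listed ones, but are neither listed nor needed, are in the scene too. There is more than one size of the post; the job needs the largest.

How it is judged:
By the outcome, as a careful person would: the job done as asked, in the order asked, and still so for the second after the job is handed in, with the robot touching nothing.
It also fails if it takes over 64 s, if anything falls off the work surface, if the arm or the gripper's body presses on something with over 40 N, if the wrist force passes 120 N, or if a joint passes its speed limit or range.

### The arm

A 7-joint arm with a two-finger parallel gripper is mounted at the origin on the work surface. World frame = base frame: x ahead of the robot, y to its left, z up, the work surface at z = 0. Lengths are in mm, angles in rad, forces in N, time in s.
With the tool pointing down it reaches from about 400 to 875 mm from the base axis. Payload 4.4 kg.
Tool frame: the origin (TCP) lies at the very end of the fingers, on their centre line; the grasp point (between the pads) lies 19 mm behind it; y points along the fingers, z is the direction in which the jaws open and shut, and the axes are right-handed (so a half turn about y gives the same grasp; the last joint's range is limited). The gripper opens to 85 mm and grips with 20 to 120 N. Pads are 22 mm wide; open, the fingers measure 114 mm over their backs; the gripper's body (76 mm by 85 mm) begins 54 mm behind the grasp point. The pads swing forward as they close: fully open they stand 13 mm farther back than shut.
Start: joints at [1.193, 0.628, 0.038, 1.517, -0.027, 0.996, -0.02], TCP at [199.43, -618.664, 231.313] pointing down, gripper open.
Joint ranges: [-3.06, 3.06], [-0.37, 2.12], [-1.25, 1.32], [0.18, 2.47], [-1.1, 4.24], [0.23, 1.98], [-2.94, 2.94]. Speed limits (rad/s): [2.57, 2.57, 3.14, 3.14, 3.14, 3.14, 3.14].

### API

Orientations are given as [roll, pitch, yaw] about the fixed x, y, z axes, in that order (R = Rz(yaw) Ry(pitch) Rx(roll)).
In Python, from cell import * gives the robot as it stands.
- The arm moves only by the tool apply_moves, never from a script. Its argument "targets" is a list of rows, each a list of 6 numbers: the shift along the tool's x, y, z in units of 40 mm (1.0 is 40 mm), then the turn, a rotation vector about the tool's x, y, z in units of 8 degrees (1.0 is 8 degrees). A call has 1 to 12 rows; each row shifts and turns the commanded pose from where the row before left it, along the tool's axes as they then stand; what a row does not reach is not made up. A row lasts 1/8 s, in which the tool goes at most 62.5 mm and 10.7 degrees, less where a joint would pass 70% of its speed; a pose out of reach is approached as far as the arm can. A call is refused whole if a number of a shift passes 1 or a number of a turn 1, either way. A call with a gripper value outside its range is refused whole. "jaw" is the gripper command: -1 is shut, 1 is fully open, values between are in proportion, set as the call begins (left out, the last holds). The fingers move at their own pace and stop on an object; the grip force is fixed at half the most. Time passes only in rows, so rows that do not move let the fingers close. It gives the time, the measured TCP pose, the force and the opening at its end, in the units of the state.
- read_state(): the state, without advancing time (a new reading comes with each control period).
- get_image(name): name is "side" or "top" or "wrist"; returns the picture (400x640x3 uint8, red, green, blue); there is no depth.
- calibration(name): a dict with "fx", "fy", "cx", "cy" (pixels), "k1" (the pictures are not rectified: a ray, as slopes to the right and down, at radius r is drawn at 1 + k1 r^2 times it, then the intrinsics apply), "world_from_camera" (4x4, takes a point from camera to world coordinates). Camera axes: x right, y down, z forward; pixel columns grow to the right and rows downward; lengths in mm; the calibration is good to about 2 mm. A picture is of the moment at which its call begins: read the wrist's pose just before it. calibration takes no time and is no camera call; for the wrist camera it gives the pose at the moment of the call.
- finish_job(): hands the job in, once; it reports no verdict.
The state is a dict: "clock": time; "qpos": joint angles; "qd": joint speeds; "tau": joint torques, N m; "eef_pos": TCP position; "tool_rot": TCP orientation; "force": force on the tool from outside, world axes, zero at the start; "torque": the same for the moment, N m; "width": finger opening in mm.
Only numpy, scipy, OpenCV 4.12 (cv2) and the standard library are available. Lean on these libraries where they do the work, as an engineer would, in place of code of your own. Each camera call takes 0.05 s, during which the arm holds its last target. There are 200 camera calls.

## Working session

There is one attempt and no reset: what is moved stays moved. The work goes in short steps, Python scripts to look and compute and a tool call to move; the robot and the scene stay as the last step left them, time stands still between calls to the robot, and variables do not carry over. Pictures are saved under pics/ and viewed, about 8 in all and at most 12, crops included, and the job is handed in when it is done.

Besides the shell and the picture viewer there is one more tool, called after "Request:" as name([rows], argument=value, ...), one row to a line, values as JSON. apply_moves: Moves the arm, as the interface text tells. Its arguments: {"type":"object","properties":{"targets":{"type":"array"},"jaw":{"type":"number"}},"required":["targets"]}

```bash
mkdir -p pics; python3 - <<'E'
from cell import *
import cv2,numpy as np
s=read_state();print({k:np.round(s[k],3).tolist() for k in s})
for n in ("side","top"):
    im=get_image(n);cv2.imwrite(f"pics/{n}0.png",im[...,::-1])
    c=calibration(n);print(n,{k:(np.round(v,4).tolist()) for k,v in c.items()})
E
```

```text
{'clock': 0.0, 'qpos': [1.193, 0.629, 0.038, 1.518, -0.027, 0.996, -0.02], 'qd': [0.0, -0.0, 0.001, -0.0, -0.001, 0.001, 0.002], 'tau': [0.001, -56.34, 1.227, -19.345, 0.011, 0.011, 0.0], 'eef_pos': [199.231, -618.067, 230.381], 'tool_rot': [-1.573, 0.0, -2.83], 'force': [-0.469, 0.638, -0.376], 'torque': [-0.014, 0.015, 0.029], 'width': 85.366}
side {'fx': 466.2015, 'fy': 466.2015, 'cx': 323.3151, 'cy': 201.4247, 'k1': -0.1227, 'world_from_camera': [[0.9441, -0.2215, 0.244, 326.2532], [-0.3294, -0.6583, 0.6768, -541.4844], [0.0107, -0.7194, -0.6945, 755.1205], [0.0, 0.0, 0.0, 1.0]]}
top {'fx': 458.3498, 'fy': 458.3498, 'cx': 313.7613, 'cy': 203.5622, 'k1': -0.1072, 'world_from_camera': [[0.0017, -0.9823, 0.1872, 345.7483], [-0.9998, 0.0019, 0.019, 63.4], [-0.019, -0.1872, -0.9821, 1214.7697], [0.0, 0.0, 0.0, 1.0]]}
```

View pics/side0.png

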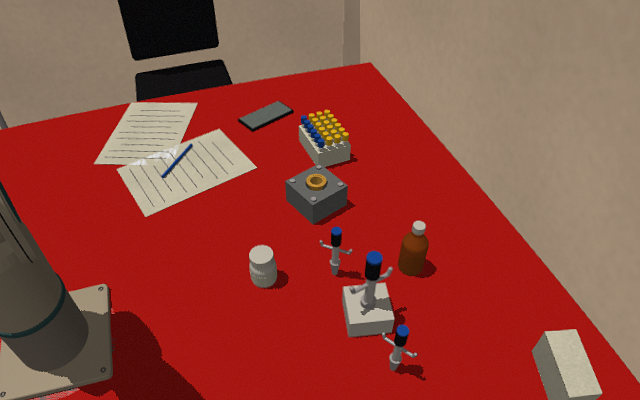

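View pics/top0.png

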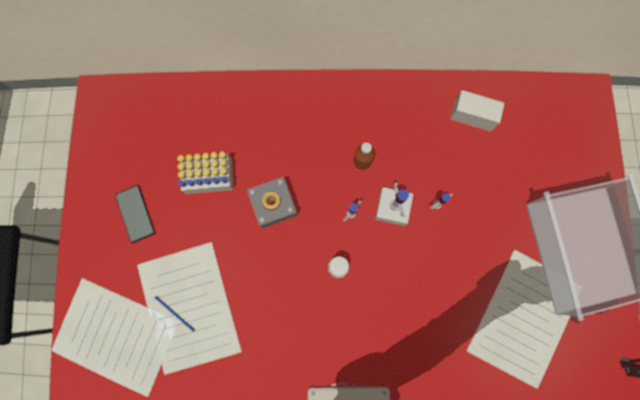

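The side view shows the large post in its white block (cap about 373,258), with smaller decoy posts at (336,232) and (402,330). The socket collet is at (316,181). In the top view the post cap is near (402,195) and the collet near (271,201). Next I'll measure these.

```bash
cat > h.py <<'E'
from cell import *
import cv2,numpy as np
from scipy.spatial.transform import Rotation as R
def ray(c,uv):
    K=np.array([[c["fx"],0,c["cx"]],[0,c["fy"],c["cy"]],[0,0,1]])
    n=cv2.undistortPoints(np.array([[uv]],float),K,np.array([c["k1"],0,0,0]))[0,0]
    T=np.array(c["world_from_camera"]);return T[:3,3],T[:3,:3]@np.r_[n,1]
def plane(c,uv,z):
    o,d=ray(c,uv);return o+d*(z-o[2])/d[2]
def tri(r1,r2):
    (a,d),(b,e)=r1,r2
    t=np.linalg.lstsq(np.c_[d,-e],b-a,rcond=None)[0]
    p,q=a+t[0]*d,b+t[1]*e
    return (p+q)/2,np.linalg.norm(p-q)
def blobs(m,minA=12):
    n,l,st,ce=cv2.connectedComponentsWithStats(m.astype(np.uint8))
    return [(st[i,4],ce[i].round(2).tolist(),st[i,:4].tolist()) for i in range(1,n) if st[i,4]>=minA]
E
python3 - <<'E'
from h import *
for n in ("side","top"):
    bgr=cv2.imread(f"pics/{n}0.png");h=cv2.cvtColor(bgr,cv2.COLOR_BGR2HSV)
    c=calibration(n)
    print(n,"blue")
    for a,ce,b in blobs((h[...,0]>105)&(h[...,0]<125)&(h[...,1]>150)&(h[...,2]>90)):
        print(a,ce,b,plane(c,ce,175).round(1))
    print("brass")
    for a,ce,b in blobs((h[...,0]>10)&(h[...,0]<28)&(h[...,1]>100)&(h[...,2]>90),30):
        print(a,ce,b,plane(c,ce,69).round(1))
    print("white")
    for a,ce,b in blobs((h[...,1]<60)&(h[...,2]>130),100):
        print(a,ce,b,plane(c,ce,45).round(1))
a=cv2.imread("pics/side0.png")[220:345,300:440];b=cv2.imread("pics/top0.png")[165:240,240:460]
cv2.imwrite("pics/c1.png",np.vstack([cv2.resize(a,(560,500))[:,:],])); 
A=cv2.resize(a,None,fx=2.6,fy=2.6,interpolation=2);B=cv2.resize(b,None,fx=3.6,fy=3.6,interpolation=2)
o=np.zeros((600,800,3),np.uint8);o[:A.shape[0],:A.shape[1]]=A;o[330:330+B.shape[0],:B.shape[1]]=B[:270,:800];cv2.imwrite("pics/c1.png",o)
E
```

```text
side blue
32 [304.84, 119.34] [301, 116, 9, 8] [577.2 282.3 175. ]
19 [309.63, 125.47] [307, 124, 6, 4] [579.9 256.6 175. ]
20 [313.25, 130.35] [311, 129, 6, 4] [581.6 236.9 175. ]
18 [316.61, 134.83] [314, 133, 6, 4] [583.3 219.2 175. ]
21 [320.43, 139.71] [318, 138, 6, 4] [585.3 200.4 175. ]
59 [176.22, 160.2] [162, 144, 30, 32] [291.4 228.9 175. ]
61 [336.07, 230.54] [332, 227, 9, 8] [527.2 -49.7 175. ]
154 [373.97, 257.32] [367, 251, 15, 13] [ 564.5 -123.7  175. ]
103 [402.32, 330.23] [397, 325, 12, 11] [ 549.5 -258.7  175. ]
brass
778 [328.3, 126.98] [308, 110, 41, 36] [669.4 381.   69. ]
239 [315.87, 180.9] [306, 174, 21, 17] [573.3 194.4  69. ]
311 [413.22, 242.38] [403, 232, 23, 20] [696.1 -38.   69. ]
white
9747 [168.82, 155.25] [94, 102, 163, 115] [267.9 427.4  45. ]
128 [310.03, 139.09] [299, 125, 24, 29] [619.  377.5  45. ]
354 [260.7, 254.3] [249, 245, 24, 19] [409.8  48.5  45. ]
961 [362.42, 307.61] [343, 283, 51, 41] [ 552.  -129.7   45. ]
173 [380.49, 290.98] [374, 283, 14, 16] [ 597.3 -107.3   45. ]
2194 [572.85, 363.26] [545, 329, 57, 69] [ 846.3 -356.7   45. ]
top 
[... 505 characters left out ...]
 [467, 84, 173, 304] [ 415.1 -579.9   45. ]
7885 [35.5, 147.82] [0, 86, 77, 139] [730.6 872.5  45. ]
1322 [477.99, 110.27] [452, 91, 52, 39] [ 827.9 -363.2   45. ]
151 [204.8, 177.0] [181, 173, 49, 9] [641.2 375.8  45. ]
681 [271.3, 200.65] [248, 178, 46, 46] [576.7 196.9  45. ]
333 [205.68, 186.76] [181, 181, 49, 12] [614.6 372.1  45. ]
911 [393.03, 206.66] [376, 183, 37, 42] [ 560.2 -119.7   45. ]
351 [137.08, 219.42] [123, 194, 28, 45] [527.  553.4  45. ]
19653 [131.65, 329.17] [0, 243, 241, 157] [243.3 550.4  45. ]
336 [338.34, 266.36] [329, 256, 20, 22] [406.6  23.4  45. ]
1196 [32.08, 315.24] [12, 300, 42, 33] [269.5 830.8  45. ]
337 [322.48, 393.42] [308, 388, 30, 12] [95.  63.9 45. ]
```

View pics/c1.png

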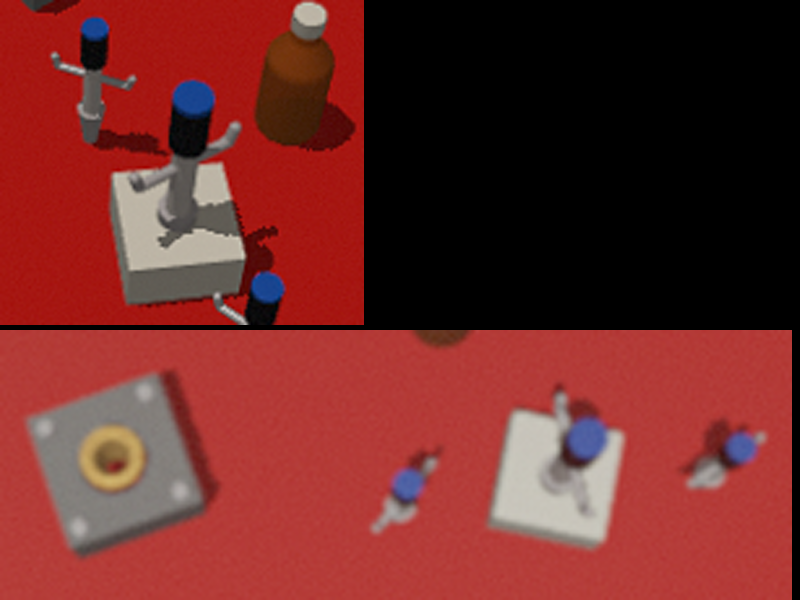

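The crops confirm the layout. The largest post is in the block, with its bar running roughly along world x (yaw about 12°), so the present jaw direction is close to perpendicular to it. I'll refine the two targets.

```bash
python3 - <<'E'
from h import *
ct,cs=calibration("top"),calibration("side")
h=cv2.cvtColor(cv2.imread("pics/top0.png"),cv2.COLOR_BGR2HSV)
B=blobs((h[...,0]>108)&(h[...,0]<150)&(h[...,1]>60)&(h[...,2]>70),20)
for a,ce,b in B:
    if 330<ce[0]<470: print(a,ce,b,plane(ct,ce,174).round(1))
ce=min(B,key=lambda t:abs(t[1][0]-403)+abs(t[1][1]-196))[1]
print("post top tri",tri(ray(ct,ce),ray(cs,(373.97,257.32))))
print("collet tri",tri(ray(ct,(270.97,200.29)),ray(cs,(315.87,180.9))))
f=lambda x,y:(240+x/3.6,165+(y-330)/3.6)
p,q=plane(ct,f(560,395),116),plane(ct,f(586,510),116);print("bar",p,q,np.degrees(np.arctan2(*(p-q)[[1,0]])),np.linalg.norm(p-q))
for uv in [(530,200),(580,318),(630,180)]: print("bin",plane(ct,uv,150).round())
s=read_state();M=R.from_euler("xyz",s["tool_rot"]).as_matrix();print(M.round(3))
for t in ([564,-123.5,300],):
    print((M.T@(np.array(t)-s["eef_pos"])/40).round(2))
E
```

```text
103 [402.43, 194.65] [397, 189, 12, 12] [ 564.8 -122.3  174. ]
57 [445.11, 197.44] [441, 194, 9, 8] [ 558.1 -222.   174. ]
58 [352.83, 207.74] [349, 204, 9, 9] [534.2  -6.6 174. ]
post top tri (array([ 565.08968692, -122.42434282,  173.30176372]), np.float64(0.18811032668433794))
collet tri (array([573.26055595, 195.03780106,  68.35907562]), np.float64(0.42788985309015476))
bar [ 606.25775419 -116.66915176  116.        ] [ 526.52864014 -131.7338671   116.        ] 10.699821567979455 81.13986243026008
bin [ 556. -437.  150.]
bin [ 275. -539.  150.]
bin [ 607. -707.  150.]
[[-0.952 -0.001  0.307]
 [-0.307  0.002 -0.952]
 [-0.    -1.    -0.002]]
[-12.47  -1.72  -8.98]
```

Request:
apply_moves([
  [0,-1,0,0,0,0],
  [0,-1,0,0,0,0],
  [0,-0.5,0,0,0,0],
  [-0.4,0,-0.3,0,0,0],
  [-0.8,0,-0.58,0,0,0],
  [-0.8,0,-0.58,0,0,0],
  [-0.8,0,-0.58,0,0,0],
  [-0.8,0,-0.58,0,0,0],
  [-0.8,0,-0.58,0,0,0],
  [-0.8,0,-0.58,0,0,0],
  [-0.8,0,-0.58,0,0,0],
  [-0.8,0,-0.58,0,0,0],
], jaw=1)

```text
clock: 1.6
eef_pos: [397.9, -343.7, 329.7]
tool_rot: [-1.574, -0.001, -2.828]
force: [-1.2, -0.2, -0.1]
width: 85.5
```

Request:
apply_moves([
  [-0.8,0,-0.58,0,0,0],
  [-0.8,0,-0.58,0,0,0],
  [-0.8,0,-0.58,0,0,0],
  [-0.8,0,-0.58,0,0,0],
  [-0.8,0,-0.58,0,0,0],
  [-0.8,0,-0.55,0,0,0],
  [-0.4,0,-0.3,0,0,0],
  [-0.2,0,-0.1,0,0,0],
  [0,0,0,0,0,0],
  [0,0,0,0,0,0],
])

```text
clock: 2.85
eef_pos: [555.2, -135.9, 331.2]
tool_rot: [-1.57, -0.001, -2.832]
force: [0.3, 0.2, -0.3]
width: 85.2
```

```bash
cat > g.py <<'E'
from h import *
def go(t,yaw=None):
    s=read_state();M=R.from_euler("xyz",s["tool_rot"]).as_matrix();print(s["clock"],np.round(s["eef_pos"],1),np.round(s["tool_rot"],4),np.round(s["force"],1),round(s["width"],1),np.round(s["qpos"],2))
    print("axis tilt",M[:,1].round(4),"need",(M.T@(np.array(t)-s["eef_pos"])/40).round(3))
E
python3 - <<'E'
from g import *
go([565,-122.5,230])
cv2.imwrite("pics/w1.png",get_image("wrist")[...,::-1])
print({k:np.round(v,3).tolist() for k,v in calibration("wrist").items()})
E
```

```text
2.85 [ 555.2 -135.9  331.2] [-1.5702e+00 -1.0000e-03 -2.8321e+00] [ 0.3  0.2 -0.3] 85.2 [ 0.26  0.42 -0.1   1.6   0.04  1.12 -1.11]
axis tilt [-7.e-04 -9.e-04 -1.e+00] need [-0.338  2.531 -0.247]
{'fx': 327.031, 'fy': 327.031, 'cx': 318.704, 'cy': 199.693, 'k1': 0.018, 'world_from_camera': [[0.304, -0.906, -0.295, 631.261], [-0.953, -0.288, -0.095, -111.887], [0.001, 0.31, -0.951, 473.99], [0.0, 0.0, 0.0, 1.0]]}
```

View pics/w1.png

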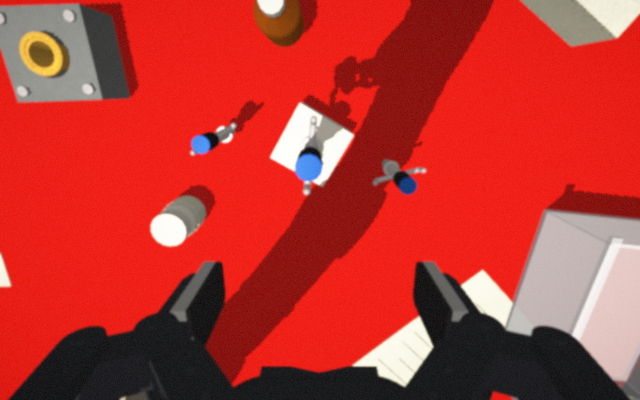

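The wrist view shows the post cap at (309,166) with the bar nearly vertical in the picture, perpendicular to the jaws. The collet is at (43,54).

```bash
python3 - <<'E'
from g import *
h=cv2.cvtColor(cv2.imread("pics/w1.png"),cv2.COLOR_BGR2HSV);c=calibration("wrist")
for a,ce,b in blobs((h[...,0]>100)&(h[...,0]<125)&(h[...,1]>150)&(h[...,2]>110),60): print(a,ce,b,plane(c,ce,175).round(1))
for a,ce,b in blobs((h[...,0]>15)&(h[...,0]<32)&(h[...,1]>120)&(h[...,2]>90),60): print("brass",a,ce,b,plane(c,ce,69).round(1), plane(c,(b[0]+b[2]/2-.5,b[1]+b[3]/2-.5),69).round(1))
E
```

```text
233 [201.25, 143.67] [193, 136, 18, 16] [557.1 -23.8 175. ]
521 [308.44, 166.11] [297, 153, 24, 27] [ 566.9 -122.6  175. ]
169 [407.21, 185.17] [400, 178, 15, 15] [ 577.7 -217.1  175. ]
brass 1640 [43.11, 53.64] [19, 32, 50, 44] [576.  194.5  69. ] [576.3 194.1  69. ]
```

Request:
apply_moves([
  [-0.36,0.3,-0.24,0,0,0],
  [0,0.7,0,0,0,0],
  [0,0.8,0,0,0,0],
  [0,0.8,0,0,0,0],
  [0,0.8,0,0,0,0],
  [0,0.7,0,0,0,0],
  [0,0.4,0,0,0,0],
  [0,0.2,0,0,0,0],
  [0,0.1,0,0,0,0],
  [0,0,0,0,0,0],
  [0,0,0,0,0,0],
])

```text
clock: 4.28
eef_pos: [567.4, -120.9, 140.1]
tool_rot: [-1.57, 0.001, -2.83]
force: [0.1, 0.3, -0.1]
width: 85.2
```

```bash
python3 - <<'E'
from g import *
go([565.5,-122.5,134])
E
```

```text
4.275 [ 567.4 -120.9  140.1] [-1.5701e+00  1.4000e-03 -2.8299e+00] [ 0.1  0.3 -0.1] 85.2 [ 0.22  0.64 -0.09  1.8   0.08  0.7  -1.17]
axis tilt [ 1.6e-03 -3.0e-04 -1.0e+00] need [0.057 0.153 0.024]
```

Request:
apply_moves([
  [0.05,0.15,0.03,0,0,0],
  [0,0,0,0,0,0],
])

```text
clock: 4.53
eef_pos: [564.7, -122.8, 133.0]
tool_rot: [-1.571, -0.001, -2.83]
force: [-1.1, -0.4, -0.4]
width: 85.7
```

Request:
apply_moves([
  [0,0,0,0,0,0],
  [0,0,0,0,0,0],
  [0,0,0,0,0,0],
  [0,0,0,0,0,0],
  [0,0,0,0,0,0],
  [0,0,0,0,0,0],
  [0,0,0,0,0,0],
  [0,0,0,0,0,0],
], jaw=-1)

```text
clock: 5.52
eef_pos: [565.5, -122.5, 133.5]
tool_rot: [-1.571, 0.0, -2.83]
force: [0.0, 0.4, 4.2]
width: 24.7
```

Request:
apply_moves([
  [0,-0.2,0,0,0,0],
  [0,-0.4,0,0,0,0],
  [0,-0.6,0,0,0,0],
  [0,-0.7,0,0,0,0],
  [0,-0.6,0,0,0,0],
  [0,-0.5,0,0,0,0],
  [0,-0.2,0,0,0,0],
  [0,0,0,0,0,0],
  [0,0,0,0,0,0],
])

```text
clock: 6.65
eef_pos: [564.6, -122.4, 260.5]
tool_rot: [-1.572, -0.002, -2.83]
force: [-0.3, 0.0, -4.4]
width: 24.5
```

```bash
python3 - <<'E'
from g import *
go([573.5,194.8,260])
cv2.imwrite("pics/s2.png",cv2.resize(get_image("side")[100:380,230:510,::-1],None,fx=2,fy=2))
E
```

```text
6.65 [ 564.6 -122.4  260.5] [-1.5716e+00 -1.6000e-03 -2.8298e+00] [-0.3  0.  -4.4] 24.5 [ 0.23  0.49 -0.1   1.69  0.06  0.97 -1.15]
axis tilt [-1.8e-03  3.0e-04 -1.0e+00] need [-2.645  0.013 -7.481]
```

View pics/s2.png

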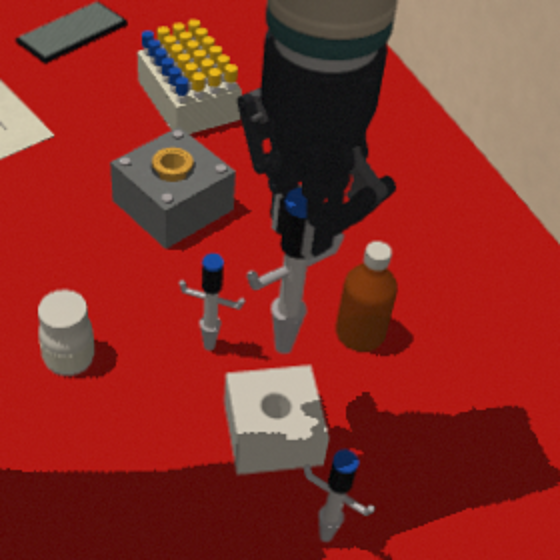

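The post is held, upright and clear of the block, which is now empty. I'll lift a bit more and carry it to above the collet.

Request:
apply_moves([
  [0,-0.5,0,0,0,0],
  [-0.1,-0.5,-0.2,0,0,0],
  [-0.15,0,-0.5,0,0,0],
  [-0.3,0,-0.8,0,0,0],
  [-0.3,0,-0.85,0,0,0],
  [-0.3,0,-0.85,0,0,0],
  [-0.3,0,-0.85,0,0,0],
  [-0.3,0,-0.85,0,0,0],
  [-0.3,0,-0.85,0,0,0],
  [-0.3,0,-0.85,0,0,0],
  [-0.2,0,-0.6,0,0,0],
  [-0.1,0,-0.28,0,0,0],
])

```text
clock: 8.2
eef_pos: [572.6, 197.7, 299.8]
tool_rot: [-1.572, -0.003, -2.826]
force: [-0.9, -0.1, -4.1]
width: 24.6
```

Request:
apply_moves([
  [0,0.5,0,0,0,0],
  [0,0.5,0,0,0,0],
  [0,0.3,0,0,0,0],
  [0,0.2,0,0,0,0],
  [0,0,0,0,0,0],
  [0,0,0,0,0,0],
])

```text
clock: 8.95
eef_pos: [574.9, 194.9, 242.0]
tool_rot: [-1.571, 0.001, -2.83]
force: [1.2, 1.4, -2.9]
width: 24.6
```

```bash
python3 - <<'E'
from g import *
go([573.5,194.8,250])
a=get_image("side")[60:260,240:400,::-1];b=get_image("top")[140:260,200:360,::-1]
cv2.imwrite("pics/s3f.png",a);cv2.imwrite("pics/t3f.png",b)
A=cv2.resize(a,None,fx=3,fy=3,interpolation=2);B=cv2.resize(b,None,fx=2,fy=2,interpolation=2)
o=np.zeros((600,800,3),np.uint8);o[:,:480]=A;o[:240,480:]=B;cv2.imwrite("pics/c3.png",o)
E
```

```text
8.95 [574.9 194.9 242. ] [-1.5708e+00  1.3000e-03 -2.8300e+00] [ 1.2  1.4 -2.9] 24.6 [-0.28  0.56 -0.14  1.63  0.09  0.96 -1.72]
axis tilt [ 1.3e-03  4.0e-04 -1.0e+00] need [ 0.033 -0.201 -0.008]
```

View pics/c3.png

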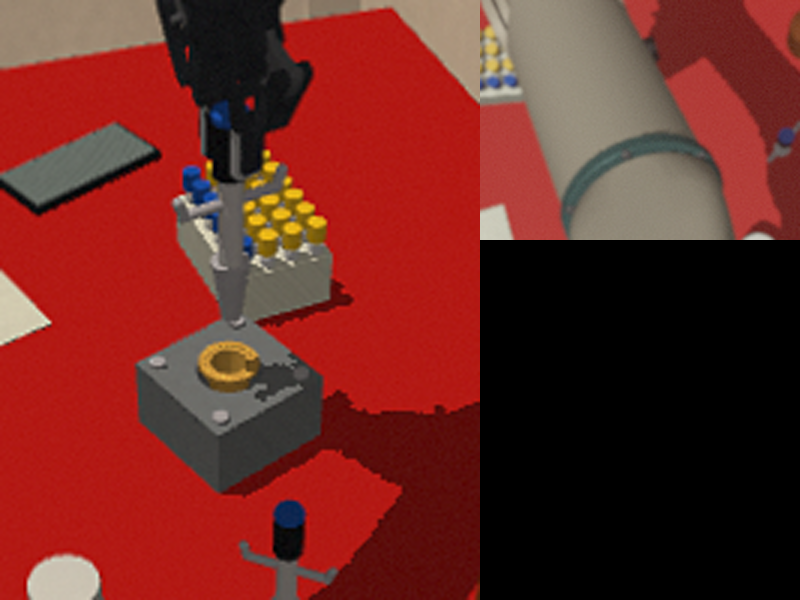

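Tip is at crop (233,321), i.e. (317.7,167) in the side picture. I'll check it against the collet axis.

```bash
python3 - <<'E'
from g import *
c=calibration("side")
T=np.linalg.inv(np.array(c["world_from_camera"]))
K=np.array([[c["fx"],0,c["cx"]],[0,c["fy"],c["cy"]],[0,0,1]])
def pr(p): return cv2.projectPoints(np.array([p],float),cv2.Rodrigues(T[:3,:3])[0],T[:3,3],K,np.array([c["k1"],0,0,0]))[0].ravel()
print("tip plane",plane(c,(317.7,167),113.5), "expect tip px",pr([574.9,194.9,113.5]))
h=cv2.cvtColor(cv2.imread("pics/s3f.png"),cv2.COLOR_BGR2HSV)
g=cv2.imread("pics/s3f.png")
# shank edges: grey non-red, rows below hooks
for v in range(66,110,4):
    print(v+60,[u+240 for u in range(60,100) if h[v,u,1]<90])
E
```

```text
tip plane [575.29707379 188.07860853 113.5       ] expect tip px [316.51007682 165.11630392]
126 [300, 301, 302, 303, 313, 314, 315, 316, 317, 318, 319, 320, 321, 322, 323]
130 [300, 301, 302, 303, 304, 305, 306, 307, 308, 309, 310, 311, 312, 313, 314, 315, 316, 317, 318, 319, 320, 325, 326]
134 [300, 301, 302, 303, 304, 305, 306, 307, 308, 309, 310, 313, 314, 315, 316, 317, 318, 319, 320, 329]
138 [300, 301, 302, 303, 304, 305, 306, 307, 308, 309, 310, 311, 312, 313, 314, 315, 316, 317, 318, 319, 320, 321, 322]
142 [301, 302, 303, 304, 305, 306, 307, 308, 309, 310, 311, 312, 313, 314, 315, 316, 317, 318, 319, 320, 324, 325, 332, 333]
146 [304, 305, 306, 307, 308, 309, 310, 311, 312, 313, 314, 315, 316, 317, 318, 319, 320, 321, 322, 323, 324, 325, 326, 327, 328, 329, 330, 331, 332, 333, 334, 335, 336, 337, 338, 339]
150 [306, 307, 308, 309, 310, 311, 312, 313, 314, 315, 316, 317, 318, 319, 320, 321, 322, 323, 324, 325, 326, 327, 328, 329, 330, 331, 332, 333, 334, 335, 336, 337, 338, 339]
154 [309, 310, 311, 312, 313, 314, 315, 316, 317, 318, 319, 320, 321, 322, 323, 324, 325, 326, 327, 328, 329, 330, 331, 332, 333, 334, 335, 336, 337, 338, 339]
158 [312, 313, 314, 315, 316, 317, 318, 319, 320, 321, 322, 323, 324, 325, 326, 327, 328, 329, 330, 331, 332, 333, 334, 335, 336, 337, 338, 339]
162 [313, 314, 315, 316, 317, 318, 319, 320, 321, 322, 323, 324, 325, 326, 327, 328, 329, 330, 331, 332, 333, 334, 335, 336, 337, 338, 339]
166 [314, 315, 316, 317, 318, 319, 320, 321, 322, 323, 324, 325]
```

Request:
apply_moves([
  [0.025,0.3,-0.05,0,0,0],
  [0,0.3,0,0,0,0],
  [0,0.2,0,0,0,0],
  [0,0.1,0,0,0,0],
  [0,0,0,0,0,0],
  [0,0,0,0,0,0],
])

```text
clock: 9.8
eef_pos: [573.1, 196.5, 205.6]
tool_rot: [-1.571, 0.001, -2.83]
force: [0.9, -0.3, -2.7]
width: 24.8
```

```bash
python3 - <<'E'
from g import *
go([573.5,194.8,200])
a=get_image("side")[130:230,260:380,::-1];w=get_image("wrist")[...,::-1]
A=cv2.resize(a,None,fx=3.5,fy=3.5,interpolation=2);B=cv2.resize(w[60:300,200:440],None,fx=1.55,fy=1.55)
o=np.zeros((400,800,3),np.uint8);o[:350,:420]=A;o[:372,425:425+372]=B;cv2.imwrite("pics/c4.png",o)
E
```

```text
9.8 [573.1 196.5 205.6] [-1.5709e+00  8.0000e-04 -2.8299e+00] [ 0.9 -0.3 -2.7] 24.8 [-0.29  0.59 -0.14  1.67  0.1   0.88 -1.73]
axis tilt [ 7.e-04  3.e-04 -1.e+00] need [0.004 0.141 0.042]
```

View pics/c4.png

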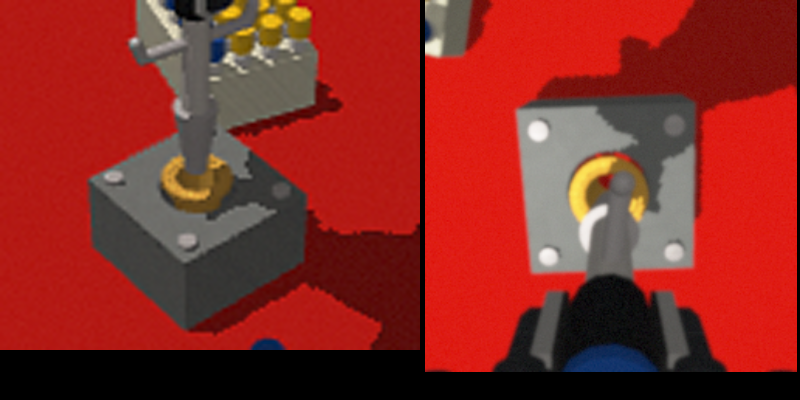

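The tip sits to the right of the ring centre in the wrist view, at about (326.5,178) against (318,187), so the post may be tilted slightly in the grip. I'll put numbers on it.

```bash
python3 - <<'E'
from g import *
cw,cs=calibration("wrist"),calibration("side")
f=lambda x,y:((x-425)/1.55+200,y/1.55+60)
g=lambda x,y:(260+x/3.5,130+y/3.5)
t=tri(ray(cw,f(621,184)),ray(cs,g(198,173)));print("tip",t, plane(cw,f(621,184),77),plane(cs,g(198,173),77))
print("ring",tri(ray(cw,f(608,196)),ray(cs,g(196,182))),plane(cw,f(608,196),69),plane(cs,g(196,182),69))
M=R.from_euler("xyz",read_state()["tool_rot"]).as_matrix()
p=read_state()["eef_pos"];print("in tool mm, tip",M.T@(t[0]-p))
print("cap",M.T@(plane(cw,(319.6,60+350/1.55),250)-p))
E
```

```text
tip (array([579.42559774, 194.25044563,  70.43107064]), np.float64(8.865997021099046)) [585.03780523 193.00555317  77.        ] [573.392405   189.91953276  77.        ]
ring (array([573.52165494, 196.35266441,  64.21295258]), np.float64(1.3821730918049997)) [574.16937643 197.06646028  69.        ] [572.35318619 190.77866473  69.        ]
in tool mm, tip [ -5.2365256  135.29703568   4.05500224]
cap [-16.28271582 -44.26245336   0.64085097]
```

```bash
python3 - <<'E'
from g import *
w=get_image("wrist")[...,::-1];cv2.imwrite("pics/w5f.png",w);s=get_image("side")[...,::-1];cv2.imwrite("pics/s5f.png",s)
o=np.hstack([cv2.resize(w[110:250,270:370],(400,560),interpolation=2),cv2.resize(s[140:210,290:340],(400,560),interpolation=2)])
cv2.imwrite("pics/c5.png",o)
E
```

```text
(no output)
```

View pics/c5.png

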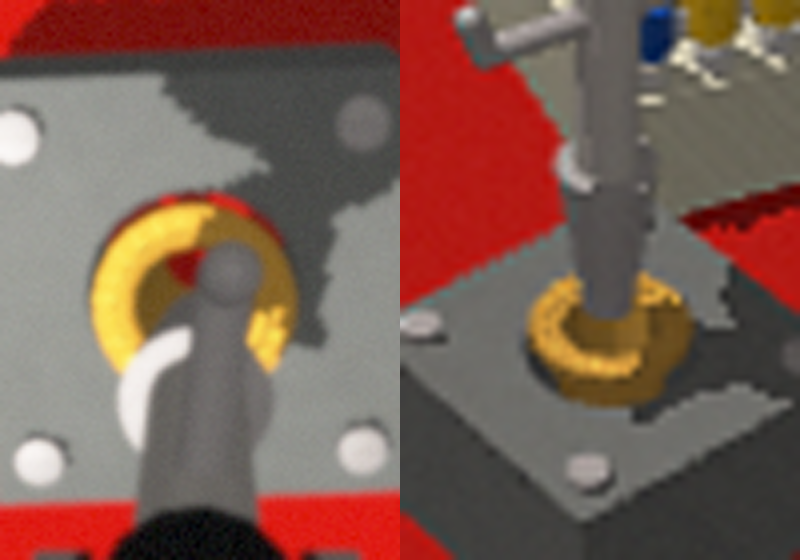

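The "ball" is actually the turned-up end of the hook bar. The shank shoulder and the ring are both centred at column 319 in the wrist view and 316 in the side view, so the post is aligned. Lowering gently.

Request:
apply_moves([
  [0,0.2,0,0,0,0],
  [0,0.25,0,0,0,0],
  [0,0.25,0,0,0,0],
  [0,0.2,0,0,0,0],
  [0,0.1,0,0,0,0],
  [0,0,0,0,0,0],
  [0,0,0,0,0,0],
])

```text
clock: 10.88
eef_pos: [572.9, 196.4, 165.6]
tool_rot: [-1.571, 0.0, -2.83]
force: [0.0, 0.5, -3.9]
width: 24.7
```

Request:
apply_moves([
  [0,0.08,0,0,0,0],
  [0,0.07,0,0,0,0],
  [0,0,0,0,0,0],
])

```text
clock: 11.25
eef_pos: [573.1, 196.5, 159.2]
tool_rot: [-1.571, 0.001, -2.83]
force: [0.3, 0.2, -2.8]
width: 24.6
```

Request:
apply_moves([
  [0,0.05,0,0,0,0],
  [0,0.03,0,0,0,0],
  [0,0,0,0,0,0],
])

```text
clock: 11.62
eef_pos: [573.2, 196.6, 156.2]
tool_rot: [-1.571, 0.001, -2.83]
force: [1.7, 0.8, -3.8]
width: 24.8
```

Request:
apply_moves([
  [0,0.03,0,0,0,0],
  [0,0.02,0,0,0,0],
  [0,0,0,0,0,0],
])

```text
clock: 12.0
eef_pos: [573.2, 196.7, 154.3]
tool_rot: [-1.571, 0.001, -2.83]
force: [2.1, 2.0, -2.1]
width: 25.2
```

Request:
apply_moves([
  [0,0.03,0,0,0,0],
  [0,0,0,0,0,0],
])

```text
clock: 12.25
eef_pos: [573.2, 196.7, 153.1]
tool_rot: [-1.571, 0.001, -2.83]
force: [3.4, 1.8, -1.0]
width: 25.0
```

Request:
apply_moves([
  [-0.03,0.02,0,0,0,0],
  [0,0.02,0,0,0,0],
  [0,0,0,0,0,0],
])

```text
clock: 12.62
eef_pos: [573.8, 196.9, 151.2]
tool_rot: [-1.571, -0.0, -2.83]
force: [2.1, 2.5, -2.4]
width: 24.8
```

Request:
apply_moves([
  [0,0.03,0,0,0,0],
  [0,0,0,0,0,0],
])

```text
clock: 12.88
eef_pos: [574.0, 197.0, 150.5]
tool_rot: [-1.571, 0.0, -2.83]
force: [1.5, 1.5, 2.0]
width: 24.7
```

Request:
apply_moves([
  [0,0.03,0,0,0,0],
  [0,0,0,0,0,0],
])

```text
clock: 13.12
eef_pos: [574.4, 197.1, 150.2]
tool_rot: [-1.571, 0.001, -2.83]
force: [-0.1, 3.0, 8.1]
width: 24.4
```

Request:
apply_moves([
  [0,0,0,0,0,0],
  [0,0,0,0,0,0],
  [0,0,0,0,0,0],
  [0,0,0,0,0,0],
  [0,0,0,0,0,0],
  [0,0,0,0,0,0],
], jaw=1)

```text
clock: 13.88
eef_pos: [574.0, 196.7, 148.9]
tool_rot: [-1.571, -0.0, -2.83]
force: [-0.4, 0.6, 0.4]
width: 85.5
```

Request:
apply_moves([
  [0,-0.3,0,0,0,0],
  [0,-0.6,0,0,0,0],
  [0,-0.7,0,0,0,0],
  [0,-0.4,0,0,0,0],
  [0,-0.2,0,0,0,0],
  [0,0,0,0,0,0],
])

```text
clock: 14.62
eef_pos: [574.0, 196.7, 237.1]
tool_rot: [-1.571, 0.0, -2.83]
force: [0.3, 0.3, 0.3]
width: 85.6
```

Request:
apply_moves([
  [0,0,0,0,0,0],
  [0,0,0,0,0,0],
  [0,0,0,0,0,0],
  [0,0,0,0,0,0],
  [0,0,0,0,0,0],
  [0,0,0,0,0,0],
  [0,0,0,0,0,0],
  [0,0,0,0,0,0],
], jaw=-1)

```text
clock: 15.62
eef_pos: [573.9, 196.7, 236.9]
tool_rot: [-1.571, 0.0, -2.83]
force: [-0.7, 0.2, 1.0]
width: 0.0
```

```bash
python3 - <<'E'
from g import *
w=get_image("wrist")[...,::-1];s=get_image("side")[...,::-1];cv2.imwrite("pics/w6f.png",w);cv2.imwrite("pics/s6f.png",s)
o=np.hstack([cv2.resize(w,(560,350)),cv2.resize(s[90:230,270:366],(240,350),interpolation=2)]);cv2.imwrite("pics/c6.png",o)
cs,cw=calibration("side"),calibration("wrist")
for n,im,c in(("w",w,cw),("s",s,cs)):
    h=cv2.cvtColor(im,cv2.COLOR_BGR2HSV)
    for a,ce,b in blobs((h[...,0]>100)&(h[...,0]<125)&(h[...,1]>150)&(h[...,2]>60),60): print(n,a,ce,b,plane(c,ce,192).round(1))
go([574,197,210])
E
```

```text
w 2199 [132.65, 63.3] [58, 39, 156, 50] [633.7 318.6 192. ]
w 1223 [318.16, 224.89] [299, 206, 39, 39] [576.  197.4 192. ]
w 503 [65.64, 307.71] [26, 272, 81, 74] [468.1 339.6 192. ]
w 312 [526.38, 293.05] [516, 284, 22, 19] [572.  52. 192.]
s 216 [311.52, 129.94] [301, 116, 23, 30] [571.2 216.6 192. ]
s 93 [176.25, 160.74] [162, 144, 30, 34] [292.3 204.6 192. ]
s 68 [336.03, 231.13] [332, 227, 9, 9] [520.8 -65.3 192. ]
s 110 [402.3, 330.74] [397, 325, 12, 12] [ 542.6 -267.7  192. ]
15.725 [574.  196.8 236.9] [-1.5708  0.     -2.8298] [0.5 1.  1.2] -0.1 [-0.29  0.56 -0.14  1.63  0.09  0.95 -1.72]
axis tilt [ 0.  0. -1.] need [-0.003  0.673 -0.005]
```

View pics/c6.png

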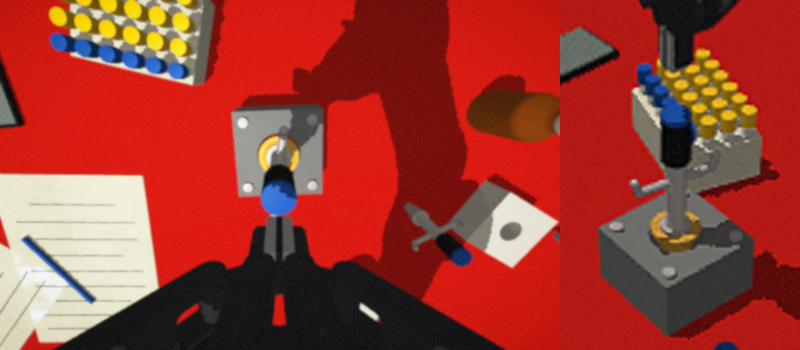

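The post stands upright in the collet. The cap is at (318,225) in the wrist view, i.e. about (576,197), and the fingers are shut above it. Approaching to press.

Request:
apply_moves([
  [-0.03,0.3,0,0,0,0],
  [0,0.35,0,0,0,0],
  [0,0.2,0,0,0,0],
  [0,0.1,0,0,0,0],
  [0,0,0,0,0,0],
  [0,0,0,0,0,0],
])

```text
clock: 16.48
eef_pos: [575.4, 197.2, 199.3]
tool_rot: [-1.571, 0.001, -2.83]
force: [-0.4, 0.2, 0.3]
width: -0.1
```

Request:
apply_moves([
  [0,0.04,0,0,0,0],
  [0,0.04,0,0,0,0],
  [0,0,0,0,0,0],
])

```text
clock: 16.85
eef_pos: [575.0, 197.1, 195.6]
tool_rot: [-1.571, -0.0, -2.83]
force: [-0.1, -0.2, -0.4]
width: 0.0
```

Request:
apply_moves([
  [0,0.03,0,0,0,0],
  [0,0.03,0,0,0,0],
  [0,0,0,0,0,0],
])

```text
clock: 17.23
eef_pos: [575.0, 197.1, 193.2]
tool_rot: [-1.571, -0.0, -2.83]
force: [0.4, -0.6, -0.1]
width: -0.2
```

Request:
apply_moves([
  [0,0.03,0,0,0,0],
  [0,0.02,0,0,0,0],
  [0,0,0,0,0,0],
])

```text
clock: 17.6
eef_pos: [575.4, 197.2, 191.8]
tool_rot: [-1.571, 0.001, -2.83]
force: [-0.3, 0.3, 4.1]
width: 0.4
```

Request:
apply_moves([
  [0,0.03,0,0,0,0],
  [0,0.02,0,0,0,0],
  [0,0,0,0,0,0],
])

```text
clock: 17.98
eef_pos: [576.1, 197.6, 191.7]
tool_rot: [-1.571, 0.003, -2.83]
force: [-2.3, -1.7, 14.2]
width: -0.2
```

Request:
apply_moves([
  [0,0.025,0,0,0,0],
  [0,0.025,0,0,0,0],
  [0,0,0,0,0,0],
])

```text
clock: 18.35
eef_pos: [576.5, 197.7, 190.6]
tool_rot: [-1.571, 0.005, -2.83]
force: [-2.9, -1.7, 19.2]
width: -0.0
```

Request:
apply_moves([
  [0,0.025,0,0,0,0],
  [0,0.025,0,0,0,0],
  [0,0,0,0,0,0],
])

```text
clock: 18.73
eef_pos: [576.6, 197.8, 188.9]
tool_rot: [-1.571, 0.005, -2.83]
force: [-4.3, -0.9, 20.4]
width: 0.0
```

Request:
apply_moves([
  [0,0.025,0,0,0,0],
  [0,0.025,0,0,0,0],
  [0,0,0,0,0,0],
])

```text
clock: 19.1
eef_pos: [576.6, 197.8, 187.1]
tool_rot: [-1.571, 0.005, -2.83]
force: [-2.9, -1.2, 21.0]
width: -0.1
```

Driving steadily; continuing in the same steps.

Request:
apply_moves([
  [0,0.025,0,0,0,0],
  [0,0.025,0,0,0,0],
  [0,0,0,0,0,0],
])

```text
clock: 19.48
eef_pos: [576.7, 197.8, 185.2]
tool_rot: [-1.571, 0.005, -2.83]
force: [-4.4, -1.7, 22.8]
width: -0.3
```

Request:
apply_moves([
  [0,0.02,0,0,0,0],
  [0,0,0,0,0,0],
])

```text
clock: 19.73
eef_pos: [576.8, 197.8, 184.5]
tool_rot: [-1.571, 0.005, -2.83]
force: [-4.0, -2.3, 23.4]
width: -0.6
```

Request:
apply_moves([
  [0,0.02,0,0,0,0],
  [0,0,0,0,0,0],
])

```text
clock: 19.98
eef_pos: [576.7, 197.8, 183.8]
tool_rot: [-1.571, 0.005, -2.83]
force: [-3.9, -1.5, 24.1]
width: -0.0
```

Request:
apply_moves([
  [0,0.02,0,0,0,0],
  [0,0,0,0,0,0],
])

```text
clock: 20.23
eef_pos: [577.0, 198.0, 183.6]
tool_rot: [-1.571, 0.006, -2.83]
force: [-5.6, -1.8, 27.5]
width: 0.1
```

Request:
apply_moves([
  [0,0.02,0,0,0,0],
  [0,0,0,0,0,0],
])

```text
clock: 20.48
eef_pos: [577.3, 198.1, 183.6]
tool_rot: [-1.571, 0.007, -2.83]
force: [-5.7, -2.2, 31.2]
width: -0.4
```

It has hit the solid stop: z holds at 183.6 while the force rises to 31 N, after about 8 mm of travel. Backing off and checking.

Request:
apply_moves([
  [0,-0.1,0,0,0,0],
  [0,-0.3,0,0,0,0],
  [0,-0.6,0,0,0,0],
  [0,-0.8,0,0,0,0],
  [0,-0.8,0,0,0,0],
  [0,-0.6,0,0,0,0],
  [0,-0.3,0,0,0,0],
  [0,0,0,0,0,0],
  [0,0,0,0,0,0],
])

```text
clock: 21.6
eef_pos: [574.5, 196.8, 316.8]
tool_rot: [-1.571, -0.002, -2.83]
force: [-0.5, -0.5, 0.5]
width: 0.0
```

```bash
python3 - <<'E'
from g import *
go([574,197,210])
s=get_image("side")[...,::-1];w=get_image("wrist")[...,::-1]
o=np.hstack([cv2.resize(s[90:230,260:420],(480,420),interpolation=2),cv2.resize(w[0:400,80:400],(320,420))]);cv2.imwrite("pics/c7.png",o)
E
```

```text
21.6 [574.5 196.8 316.8] [-1.5706e+00 -2.3000e-03 -2.8297e+00] [-0.5 -0.5  0.5] 0.0 [-0.28  0.49 -0.15  1.52  0.08  1.14 -1.71]
axis tilt [-2.2e-03 -9.0e-04 -1.0e+00] need [ 0.003  2.671 -0.008]
```

View pics/c7.png

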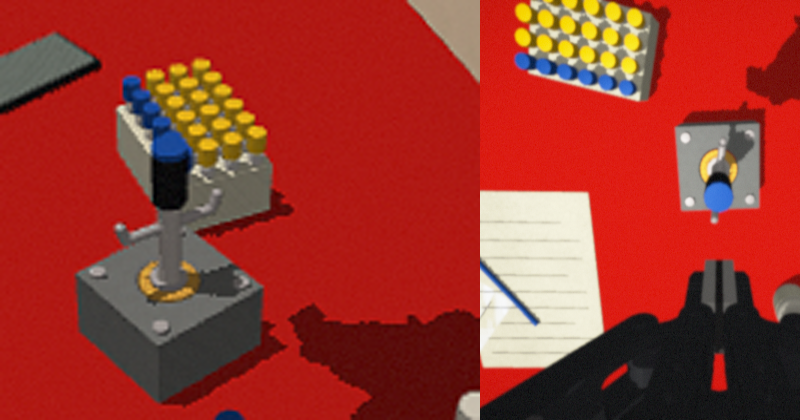

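The collet rim, at crop (168,281), is now nearly flush with the grey block. The post stands upright and the robot is clear of it.

```bash
python3 -c "
from cell import *
print(finish_job())"
```

```text
the job is handed in; nothing more can be done
None
```

I moved the large hook post from its white block to the brass collet, let go of it, and pressed its top down with the shut fingers until the collet bottomed out. I then lifted clear and handed the job in at about 22 s of the 64 s allowed.

- **Collet:** it travelled about 8 mm under roughly 19–24 N. It then stopped dead at z = 183.6 mm while the force rose to 31 N (the highest reading), below the 45 N limit. The lock shows only as this hard stop; nothing reports it directly.
- **Final pictures:** the collet rim is nearly flush with the socket, the post stands upright, and the robot touches nothing. The rack looks where it was; I did not measure the bottle, jar or rack afterwards, but the arm never went near them.
- **Disagreement:** one tip measurement from the wrist and side cameras was off by about 9 mm. I had mistaken the turned-up hook end for the tip. A closer look showed the post aligned, and it seated with only about 2–3 N sideways.

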